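# Nip the printed test rod in the bench caliper

### The job

Take the solid round test rod from the rubber mat and stand it on the bright strip of the bench caliper, between the open jaws. Then slide the moving jaw closed by its carriage until the rod is nipped between both jaws with a light force of about 5 N, without cocking the jaw, and let go, leaving the rod standing there with both jaws resting on it. Leave the tube, the block and the jar where they are.

Things in the scene. Friction and masses are not known exactly. Their poses are not given: they have to be found in the camera images.
- gauge: Bench caliper bolted down: base plate 150 (x) x 260 (y, -110 to +150) x 12 mm; origin on its underside. Beam along y at x = +50, z 30 to 44 mm, end blocks 48 mm high at its ends. Both 12 to 14 mm thick jaws reach from the beam to x = -36, z 19 to 46 mm, faces square to y. The fixed jaw (-y end) is clamped anywhere with its face at y = -62 to -38 mm; its setting is not measured.
- jaw: Moving jaw, 12 mm thick, on the carriage. Origin on its vertical pivot in the carriage (gauge x = +50, z = 30 mm), axes as the gauge's. Its face looks to -y, 20 mm to the -y side of the pivot. It cocks about the pivot against a 30 Nm/rad spring: a 5 N nip at the strip, 60 mm from the pivot, cocks it 0.01 rad; 10 N 0.02 rad, too much. It yields 0.12 mm per N there.
- carriage (a joint): Scale of the moving jaw in m: its face is at gauge y = reading - 50 mm (the true opening differs by the fixed jaw's unknown setting, up to 12 mm). Grows towards +y to 0.12; 0.095 to 0.118 at the start. The carriage drags (2 N of friction plus 10 N per m/s) and stays where left. Pushing the rod along the plate costs 1 to 2.5 N more before it meets the fixed jaw.
- post (a point): Middle of the upright round steel post on the carriage, 18 mm diameter, to pinch or push: it stands 52 to 100 mm above the gauge's underside, this point at 85 mm. Carriage block under it: 36 (x) x 40 (y) mm, top at 52 mm. It is right above the jaw's pivot: gauge x = +50 mm, gauge y = scale reading - 30 mm.
- spot (a point): Point on the base plate's top face (12 mm above the gauge's underside) at gauge x = -10, y = +5 mm: a good place for the rod's foot. It is on the centre line of the bright strip, 20 mm wide in x, flush, running along y from y = -50 to +60 mm; the rod's centre should stand on that line. Axes as the gauge's.
- rod_mid (a point): Centre (half-way up) of the solid round titanium test rod, standing upright, 55 mm tall, own z along its axis. As printed, its diameter is somewhere between 29 and 32 mm: that is what is being measured. 0.13 to 0.24 kg. Its top is a full flat disc.
- tube_mid (a point): Centre of a bystander: upright titanium tube, 31 mm outside, 21 mm bore open at the top, 55 mm tall.
- block_mid (a point): Centre of a bystander: upright square titanium block 30 x 30 x 55 mm tall.
- jar_mid (a point): Centre of a bystander: closed white jar with a black cap, 60 mm diameter, 85 mm tall, standing on the bench.
- mat: Black rubber mat lying on the bench, 210 (x) x 230 (y) x 4 mm thick, origin in the middle of its underside. Rod, tube and block stand on it at about 100 mm from one another, in any order.
Mind the look-alikes: they are no part of the job. What is shaped like the part that bears rod_mid but orange is not meant.

How it is judged:
By the outcome, as a careful person would: the job done as asked, in the order asked, and still so for the second after the job is handed in, with the robot touching nothing.
It also fails if it takes over 61 s, if anything falls off the work surface, if the arm or the gripper's body presses on something with over 40 N, if the wrist force passes 120 N, or if a joint passes its speed limit or range.

### The arm

A 7-joint arm with a two-finger parallel gripper is mounted at the origin on the work surface. World frame = base frame: x ahead of the robot, y to its left, z up, the work surface at z = 0. Lengths are in mm, angles in rad, forces in N, time in s.
With the tool pointing down it reaches from about 400 to 875 mm from the base axis. Payload 4.4 kg.
Tool frame: the origin (TCP) lies at the very end of the fingers, on their centre line; the grasp point (between the pads) lies 19 mm behind it (ctrl.grasp_offset is the distance from the TCP to the grasp point, in mm); z points along the fingers, y is the line along which they close (so a half turn about z gives the same grasp; the last joint's range is limited). The gripper opens to 85 mm and grips with 20 to 120 N. Pads are 22 mm wide; open, the fingers measure 114 mm over their backs; the gripper's body (76 mm by 85 mm) begins 54 mm behind the grasp point. The pads swing forward as they close: fully open they stand 13 mm farther back than shut.
Start: joints at [1.194, 0.628, 0.038, 1.517, -0.027, 0.996, -0.02], TCP at [198.811, -618.863, 231.313] pointing down, gripper open.
Joint ranges: [-3.06, 3.06], [-0.37, 2.12], [-1.25, 1.32], [0.18, 2.47], [-1.1, 4.24], [0.23, 1.98], [-2.94, 2.94]. Speed limits (rad/s): [2.57, 2.57, 3.14, 3.14, 3.14, 3.14, 3.14].

### API

Orientations are given as [roll, pitch, yaw] about the fixed x, y, z axes, in that order (R = Rz(yaw) Ry(pitch) Rx(roll)).
In Python, from cell import status, cams, ctrl gives the robot as it stands.
- The arm moves only by the tool move_arm, never from a script. Its argument "plan" is a list of rows, each a list of 3 entries, a list of its own where there are three numbers: the shift along the world's x, y, z in mm, then the turn, a rotation vector about the world's x, y, z in degrees, then the opening, from 0 (shut) to 1 (fully open). In form: [[[x, y, z], [wx, wy, wz], gripper], ...]. A call has 1 to 10 rows; each row shifts and turns the commanded pose from where the row before left it; what a row does not reach is not made up. A row lasts 1/8 s, in which the tool goes at most 62.5 mm and 10.7 degrees, less where a joint would pass 70% of its speed; a pose out of reach is approached as far as the arm can. A call with a gripper value outside its range is refused whole. The fingers move at their own pace and stop on an object; the grip force is fixed at half the most. Time passes only in rows, so rows that do not move let the fingers close. It gives the time, the measured TCP pose, the force, the opening and the grip force at its end, in the units of the state.
- status.read_state(): the state, without advancing time (a new reading comes with each control period).
- cams.get_image(name): name is "scene" or "top" or "wrist"; returns the picture (480x640x3 uint8, blue, green, red); there is no depth.
- cams.camera_params(name): a dict with "K" (3x3 intrinsics, pixels), "pose" (4x4, takes a point from camera to world coordinates); the wrist camera has in their place "tool_from_camera" (4x4, takes a point from camera to tool coordinates, whose origin is the TCP and whose axes are the flange's). Camera axes: x right, y down, z forward; pixel columns grow to the right and rows downward; lengths in mm; the calibration is good to about 2 mm. A picture is of the moment at which its call begins: read the wrist's pose just before it. camera_params takes no time and is no camera call.
- ctrl.finish_job(): hands the job in; it is judged then, once.
The state is a dict: "clock": time; "qpos": joint angles; "qd": joint speeds; "tau": joint torques, N m; "eef_pos": TCP position; "tool_rot": TCP orientation; "force": force on the tool from outside, world axes, zero at the start; "torque": the same for the moment, N m; "width": finger opening in mm; "gripper_force": force on a finger pad.
Only numpy, scipy, OpenCV 4.12 (cv2) and the standard library are available. Lean on these libraries where they do the work, as an engineer would, in place of code of your own. Each camera call takes 0.05 s, during which the arm holds its last target. There are 200 camera calls.

## Working session

There is one attempt and no reset: what is moved stays moved. The work goes in short steps, Python scripts to look and compute and a tool call to move; the robot and the scene stay as the last step left them, time stands still between calls to the robot, and variables do not carry over. Pictures are saved under pics/ and viewed, at most 10 in all, crops included, and the job is handed in when it is done.

Besides the shell and the picture viewer there is one more tool, called after "Request:" as a command line: name --argument value ..., lists and objects as JSON in quotes. move_arm: Moves the arm, as the interface text tells. Its arguments: {"type":"object","properties":{"plan":{"type":"array","items":{"type":"array"}}},"required":["plan"]}

```bash
mkdir -p pics; ls; python3 - <<'E'
from cell import status,cams,ctrl
import cv2,numpy as np
np.set_printoptions(precision=3,suppress=True)
for n in("top","scene"):
    cv2.imwrite(f"pics/{n}0.png",cams.get_image(n)); p=cams.camera_params(n); print(n,p["K"],p["pose"])
print(cams.camera_params("wrist"))
print(status.read_state())
E
```

```text
pics
top [[588.632   0.    320.717]
 [  0.    588.632 239.992]
 [  0.      0.      1.   ]] [[   0.037   -0.971    0.235  276.344]
 [  -0.999   -0.037    0.005  138.413]
 [   0.004   -0.235   -0.972 1248.181]
 [   0.       0.       0.       1.   ]]
scene [[542.3     0.    313.981]
 [  0.    542.3   235.736]
 [  0.      0.      1.   ]] [[ -0.897   0.373  -0.236 799.825]
 [  0.441   0.775  -0.453 608.253]
 [  0.014  -0.51   -0.86  939.936]
 [  0.      0.      0.      1.   ]]
{'K': array([[409.595,   0.   , 318.216],
       [  0.   , 409.595, 226.934],
       [  0.   ,   0.   ,   1.   ]]), 'tool_from_camera': array([[  -0.001,   -0.965,   -0.263,   66.18 ],
       [   1.   ,   -0.001,   -0.   ,    1.305],
       [   0.   ,   -0.263,    0.965, -142.103],
       [   0.   ,    0.   ,    0.   ,    1.   ]])}
{'clock': 0.1, 'qpos': array([ 1.194,  0.629,  0.038,  1.518, -0.027,  0.996, -0.02 ]), 'qd': array([ 0.001, -0.003, -0.001, -0.003, -0.   ,  0.001,  0.001]), 'tau': array([  0.003, -56.453,   1.23 , -19.398,   0.011,   0.005,  -0.   ]), 'eef_pos': array([ 198.616, -618.323,  230.476]), 'tool_rot': array([-3.14 ,  0.   ,  0.311]), 'force': array([-0.946, -0.037, -0.253]), 'torque': array([ 0.043, -0.034, -0.009]), 'gripper_force': 0.0, 'width': 85.22784009338937}
```

View pics/top0.png

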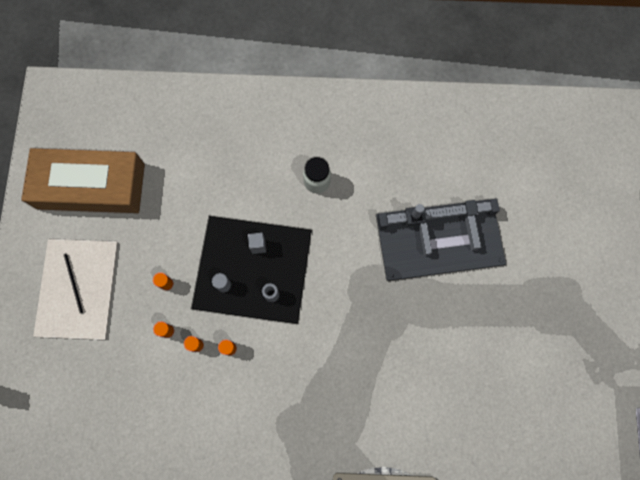

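View pics/scene0.png

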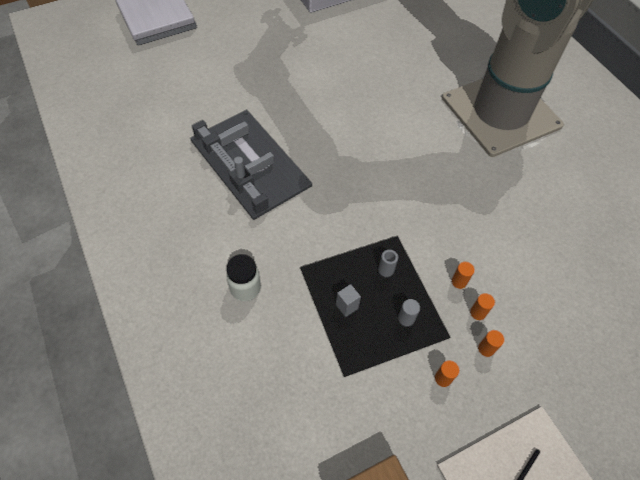

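```bash
cat > h.py <<'E'
import numpy as np,cv2
from cell import status,cams,ctrl
from scipy.spatial.transform import Rotation as R
np.set_printoptions(precision=2,suppress=True)
def pose(n,s=None):
    p=cams.camera_params(n)
    if n!="wrist": return p["K"],p["pose"]
    s=s or status.read_state(); T=np.eye(4); T[:3,:3]=R.from_euler("xyz",s["tool_rot"]).as_matrix(); T[:3,3]=s["eef_pos"]
    return p["K"],T@p["tool_from_camera"]
def ray(KP,uv):
    K,T=KP; d=T[:3,:3]@np.linalg.solve(K,[*uv,1.]); return T[:3,3],d
def onz(KP,uv,z):
    o,d=ray(KP,uv); return o+d*(z-o[2])/d[2]
def proj(KP,p):
    K,T=KP; q=K@(T[:3,:3].T@(np.asarray(p,float)-T[:3,3])); return q[:2]/q[2]
E
python3 - <<'E'
from h import *
im=cv2.imread("pics/top0.png"); sc=cv2.imread("pics/scene0.png")
T=pose("top");S=pose("scene")
for n,uv in dict(rod=(221,280),tube=(270,291),block=(257,239)).items(): print(n,onz(T,uv,59))
for n,uv in dict(rod=(411,306),tube=(389,256)).items(): print(n,"scene",onz(S,uv,59))
print("jar",onz(T,(317,168),85))
for uv in [(378,222),(500,206),(506,264),(388,280)]: print(onz(T,uv,12))
print("post top",onz(T,(419,209),100))
a=cv2.resize(im[200:330,190:320],(480,480),interpolation=2); b=cv2.resize(im[190:290,370:515],None,fx=3.3,fy=4.8/1.454*1.0,interpolation=2)
c=cv2.resize(sc[240:370,330:460],(330,330),interpolation=2)
o=np.zeros((590,800,3),np.uint8); o[:480-220,:260]=cv2.resize(a,(260,260)); o[:330,270:600][:]=c; o[260:,:478][:0]=0
o[:480,:0]=0
h,w=b.shape[:2]; 
o=np.zeros((600,800,3),np.uint8); o[:270,:270]=cv2.resize(a,(270,270)); o[:270,280:550]=cv2.resize(c,(270,270)); o[270:270+min(h,330),:w]=b[:330]
cv2.imwrite("pics/crop1.png",o)
E
```

```text
rod [471.55 345.23  59.  ]
tube [452.74 243.9   59.  ]
block [560.45 277.17  59.  ]
rod scene [467.65 347.27  59.  ]
tube scene [452.06 243.69  59.  ]
jar [711.86 158.22  85.  ]
[619.82  21.9   12.  ]
[ 666.51 -245.09   12.  ]
[ 537.13 -253.54   12.  ]
[492.79  -1.24  12.  ]
post top [625.99 -52.76 100.  ]
```

View pics/crop1.png

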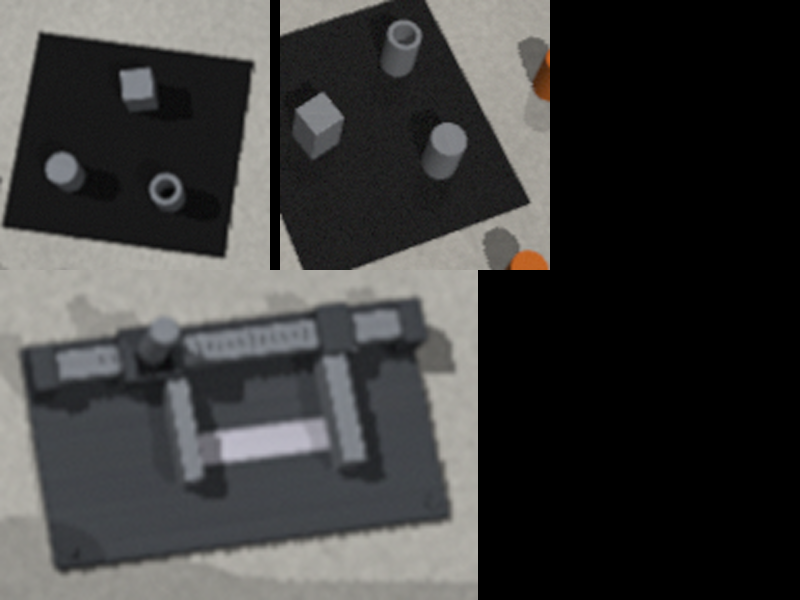

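Top view: the round solid grey piece at (221,281) is the rod, because it has a full flat disc and is grey on the mat. The one at (270,292) has a bore, so it is the tube. The one at (257,243) is the square block. The pieces at (161,281), (162,329), (192,344) and (227,348) are orange look-alikes. The crop confirms this. The gauge is yawed about +0.17 rad, with the post at (419,209). On the way to the rod I'll stop over the gauge for a wrist view.

Request:
move_arm --plan '[[[36,49,0],[0,0,8.2],1],[[36,49,0],[0,0,8.2],1],[[36,49,0],[0,0,8.2],1],[[36,49,0],[0,0,8.2],1],[[36,49,0],[0,0,8.2],1],[[36,49,0],[0,0,8.2],1],[[36,49,0],[0,0,8.2],1],[[36,49,0],[0,0,8.2],1],[[36,49,0],[0,0,8.2],1],[[36,49,0],[0,0,8.2],1]]'

```text
clock: 1.35
eef_pos: [559.6, -127.4, 231.1]
tool_rot: [-3.141, 0.0, 1.746]
force: [0.7, -0.7, 0.5]
width: 85.5
gripper_force: 0.0
```

Request:
move_arm --plan '[[[0,0,0],[0,0,0],1],[[0,0,0],[0,0,0],1]]'

```text
clock: 1.6
eef_pos: [558.2, -129.2, 230.7]
tool_rot: [-3.14, 0.0, 1.742]
force: [-0.7, -0.9, -0.4]
width: 85.2
gripper_force: 0.0
```

```bash
python3 - <<'E'
from h import *
import pickle
s=status.read_state(); im=cams.get_image("wrist"); cv2.imwrite("pics/w1.png",im); pickle.dump(s,open("w1.pkl","wb"))
print(s["clock"],s["eef_pos"],s["tool_rot"],s["qpos"],s["force"])
E
```

```text
1.6 [ 558.16 -129.22  230.72] [-3.14  0.    1.74] [ 0.42  0.54 -0.38  1.73  0.24  0.92  0.12] [-0.71 -0.94 -0.41]
```

View pics/w1.png

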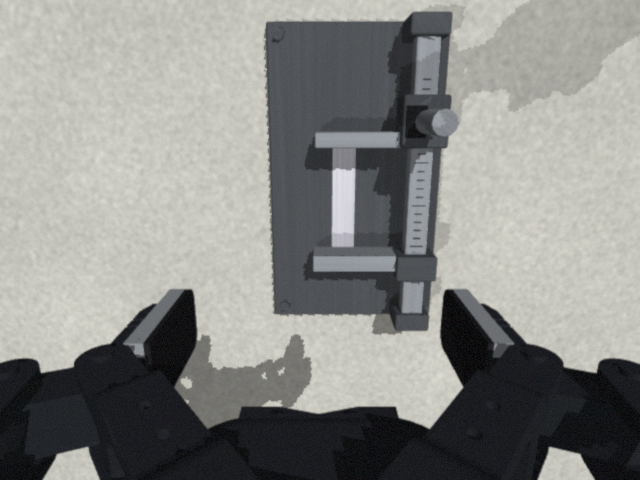

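Wrist view: gauge upright, with +y up and +x right. Plate left edge runs from (266,22) to (274,314), the strip is at columns 332–356, the moving jaw at row ~140, the fixed jaw at ~262 and the post top at (444,123).

```bash
cat > g.py <<'E'
from h import *
import pickle
s=pickle.load(open("w1.pkl","rb")); im=cv2.imread("pics/w1.png"); g=cv2.GaussianBlur(cv2.cvtColor(im,6),(3,3),0).astype(float); W=pose("wrist",s)
def edge(a,lo,hi,sgn):
    d=np.gradient(a)[lo:hi]*sgn; i=int(np.argmax(d)); i=min(max(i,1),len(d)-2)
    den=d[i-1]-2*d[i]+d[i+1]; return lo+i+(0.5*(d[i-1]-d[i+1])/den if den else 0)
def vert(rows,lo,hi,sgn,z): return np.array([onz(W,(edge(g[r],lo,hi,sgn),r),z) for r in rows])[:,:2]
def horz(cols,lo,hi,sgn,z): return np.array([onz(W,(c,edge(g[:,c],lo,hi,sgn)),z) for c in cols])[:,:2]
def line(P):
    vx,vy,x,y=cv2.fitLine(P.astype(np.float32),cv2.DIST_HUBER,0,.01,.01).ravel(); return np.array([x,y]),np.array([vx,vy])*(1 if abs(vx)<abs(vy) and vy>0 or abs(vx)>abs(vy) and vx>0 else -1)
L=line(vert(range(50,290,4),255,290,-1,12)); sl=line(vert(range(165,230,3),322,342,1,12)); sr=line(vert(range(165,230,3),346,366,-1,12))
b=line(horz(range(295,380,3),300,325,1,12)); t=line(horz(range(290,390,3),12,32,-1,12))
for n,(p,d) in dict(left=L,sl=sl,sr=sr,bot=b,top=t).items(): print(n,p,np.degrees(np.arctan2(d[1],d[0])))
yaw=np.arctan2(L[1][1],L[1][0])-np.pi/2
ex=np.array([np.cos(yaw),np.sin(yaw)]); ey=np.array([-ex[1],ex[0]])
u=lambda l,e:l[0]@e
print("x offs: left",L[0]@ex+75,"strip",(sl[0]@ex+sr[0]@ex)/2+10,"w",sr[0]@ex-sl[0]@ex,"y offs bot",b[0]@ey+110,"top",t[0]@ey-150)
ox=(sl[0]@ex+sr[0]@ex)/2+10; oy=((b[0]@ey+110)+(t[0]@ey-150))/2
O=ox*ex+oy*ey; print("gauge",O,"yaw",yaw)
for n,l in dict(jaw=horz(range(322,390,4),138,156,-1,46),fix=horz(range(322,390,4),247,262,1,46)).items(): print(n,(np.median(l@ey))-oy,np.ptp(l@ey))
print("post",(onz(W,(444.5,122.5),100)[:2]-O)@np.c_[ex,ey])
np.save("gauge.npy",[*O,yaw])
G=lambda x,y:O+ex*x+ey*y
print("spot",G(-10,5),"tool yaw err deg",np.degrees(yaw-(s["tool_rot"][2]-np.pi/2)))
T=pose("top"); tp=cv2.imread("pics/top0.png"); gt=cv2.cvtColor(tp,6)
m=(gt[262:300,205:240]>75).astype(np.uint8); n,lab,st,c=cv2.connectedComponentsWithStats(m); print(st,c)
E
python3 g.py
```

```text
left [ 511.33 -115.84] 99.728905
sl [ 570.83 -134.66] 99.84397
sr [ 590.73 -131.  ] 99.78755
bot [ 592.84 -245.82] 10.297078
top [550.1    9.79] 9.700577
x offs: left 559.405 strip 559.98364 w 20.234375 y offs bot -232.46194 top -233.30869
gauge [ 591.28 -134.91] yaw 0.16980147
jaw 52.19183072237027 0.945073949054688
fix -37.91432593726046 0.19599069076969045
post [49.41 71.91]
spot [ 580.58 -131.67] tool yaw err deg -0.06013909108488918
[[   0    0   35   38 1139]
 [   7   11   16   16  191]] [[17.47 18.48]
 [14.23 18.64]]
```

Request:
move_arm --plan '[[[-11,58,0],[0,0,0],1],[[-11,58,0],[0,0,0],1],[[-11,58,0],[0,0,0],1],[[-11,58,0],[0,0,0],1],[[-11,58,0],[0,0,0],1],[[-11,58,0],[0,0,0],1],[[-11,58,0],[0,0,0],1],[[-11,58,0],[0,0,0],1],[[0,0,0],[0,0,0],1],[[0,0,0],[0,0,0],1]]'

```text
clock: 2.9
eef_pos: [471.5, 332.9, 231.0]
tool_rot: [-3.141, 0.002, 1.74]
force: [-0.3, 0.1, -0.5]
width: 85.7
gripper_force: 0.0
```

```bash
python3 - <<'E'
from h import *
import pickle
s=status.read_state(); im=cams.get_image("wrist"); cv2.imwrite("pics/w2.png",im); pickle.dump(s,open("w2.pkl","wb"))
print(s["clock"],s["eef_pos"],s["tool_rot"],s["qpos"])
W=pose("wrist",s); print(proj(W,[470,346,59]))
E
```

```text
2.9 [471.51 332.89 230.97] [-3.14  0.    1.74] [-0.41  0.55 -0.4   1.72  0.26  0.93 -0.74]
[319.4 184.6]
```

View pics/w2.png

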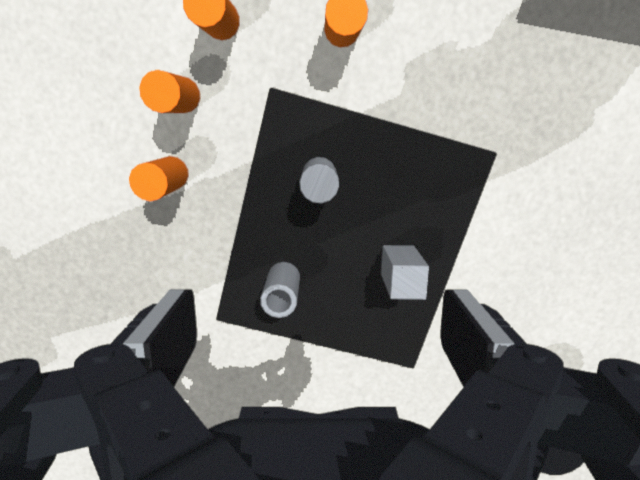

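Wrist view: the rod's full disc is at (319,183), the tube at (279,302) and the block at (405,275). I'll measure the disc centre.

```bash
python3 - <<'E'
from h import *
import pickle
s=pickle.load(open("w2.pkl","rb")); im=cv2.imread("pics/w2.png"); W=pose("wrist",s)
g=cv2.GaussianBlur(cv2.cvtColor(im[150:215,290:350],6),(3,3),0)
for th in(120,140,155):
    c=max(cv2.findContours((g>th).astype(np.uint8),0,1)[0],key=cv2.contourArea)
    h=c[c[:,0,1]>30]; (x,y),r=cv2.minEnclosingCircle(h if th<155 else c); print(th,cv2.boundingRect(c),x+290,y+150,r,onz(W,(x+290,y+150),59))
# lower arc circle fit
c=c[:,0,:].astype(float)
A=c[c[:,1]>c[:,1].max()-14]; M=np.c_[2*A,np.ones(len(A))]; q=np.linalg.lstsq(M,(A**2).sum(1),rcond=None)[0]; print(q[:2]+[290,150],np.sqrt(q[2]+q[0]**2+q[1]**2),onz(W,q[:2]+[290,150],59))
print("px per mm",409.6/(W[1][2,3]-59))
E
```

```text
120 (10, 9, 39, 43) 319.0 183.5 19.163867950439453 [469.55 346.8   59.  ]
140 (11, 14, 37, 38) 319.0 184.5 18.33721923828125 [469.68 346.03  59.  ]
155 (11, 15, 37, 36) 319.2916660308838 182.70833206176758 18.400827407836914 [469.67 347.44  59.  ]
[318.97 182.56] 17.82377748160747 [469.41 347.51  59.  ]
px per mm 1.3047398160056571
```

Request:
move_arm --plan '[[[-1,7,-40],[0,0,0],1],[[-1,7,-40],[0,0,0],1],[[0,0,-40],[0,0,0],1],[[0,0,-36],[0,0,0],1],[[0,0,0],[0,0,0],1],[[0,0,0],[0,0,0],1]]'

```text
clock: 3.7
eef_pos: [470.2, 348.5, 76.5]
tool_rot: [3.14, -0.0, 1.74]
force: [-0.1, -0.5, -0.2]
width: 85.3
gripper_force: 0.0
```

Request:
move_arm --plan '[[[-0.5,-1,-25],[0,0,0],1],[[0,0,-24],[0,0,0],1],[[0,0,0],[0,0,0],1],[[0,0,0],[0,0,0],1]]'

```text
clock: 4.2
eef_pos: [469.4, 348.8, 28.1]
tool_rot: [3.139, -0.001, 1.742]
force: [-0.1, -0.1, 0.3]
width: 85.8
gripper_force: 0.0
```

Request:
move_arm --plan '[[[0,0,0],[0,0,0],0.2],[[0,0,0],[0,0,0],0.2],[[0,0,0],[0,0,0],0.2],[[0,0,0],[0,0,0],0.2],[[0,0,0],[0,0,0],0.2],[[0,0,0],[0,0,0],0.2]]'

```text
clock: 4.95
eef_pos: [468.5, 348.3, 26.9]
tool_rot: [3.141, -0.0, 1.742]
force: [-0.2, -0.5, 5.2]
width: 29.6
gripper_force: 59.1
```

Request:
move_arm --plan '[[[0,0,35],[0,0,0],0.2],[[0,0,55],[0,0,0],0.2],[[14,-60,0],[0,0,0],0.2],[[14,-60,0],[0,0,0],0.2],[[14,-60,0],[0,0,0],0.2],[[14,-60,0],[0,0,0],0.2],[[14,-60,0],[0,0,0],0.2],[[14,-60,0],[0,0,0],0.2],[[14,-60,0],[0,0,0],0.2],[[14,-60,0],[0,0,0],0.2]]'

```text
clock: 6.2
eef_pos: [580.2, -133.8, 116.0]
tool_rot: [-3.141, -0.001, 1.742]
force: [0.9, 0.4, -1.6]
width: 29.4
gripper_force: 59.7
```

Request:
move_arm --plan '[[[0,0,0],[0,0,0],0.2],[[0,0,0],[0,0,0],0.2],[[0,0,0],[0,0,0],0.2]]'

```text
clock: 6.58
eef_pos: [580.1, -129.8, 116.2]
tool_rot: [-3.141, -0.001, 1.745]
force: [0.2, 0.7, -1.5]
width: 29.4
gripper_force: 59.7
```

```bash
python3 - <<'E'
from h import *
O=np.load("gauge.npy");y=O[2];ex=np.array([np.cos(y),np.sin(y)]);ey=np.array([-ex[1],ex[0]])
s=status.read_state();print(s["clock"],s["eef_pos"],s["tool_rot"],s["force"],s["width"],"gauge xy",(s["eef_pos"][:2]-O[:2])@np.c_[ex,ey])
W=pose("wrist",s); cv2.imwrite("pics/w3.png",cams.get_image("wrist"))
E
```

```text
6.575 [ 580.08 -129.76  116.22] [-3.14 -0.    1.74] [ 0.19  0.7  -1.54] 29.41662201245864 gauge xy [-10.17   6.97]
```

View pics/w3.png

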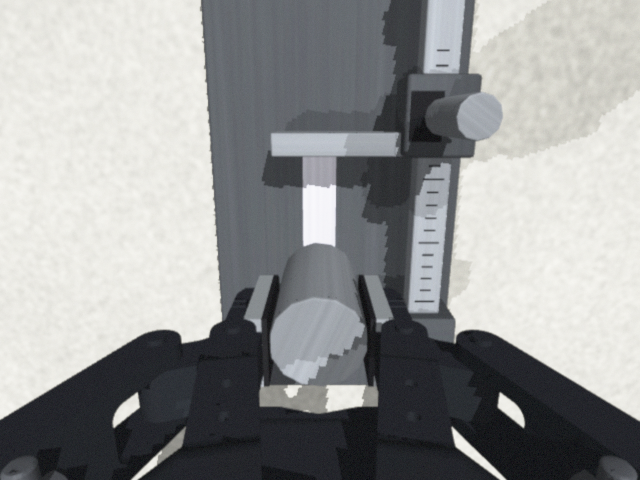

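The rod is held upright in line with the strip (gauge x = -10.2). I'll lower it.

Request:
move_arm --plan '[[[0,0,-25],[0,0,0],0.2],[[0,0,-25],[0,0,0],0.2],[[0,0,-20],[0,0,0],0.2],[[0,0,-8],[0,0,0],0.2],[[0,0,0],[0,0,0],0.2],[[0,0,0],[0,0,0],0.2]]'

```text
clock: 7.38
eef_pos: [581.0, -131.8, 39.1]
tool_rot: [3.14, 0.0, 1.742]
force: [-0.2, -0.9, -1.4]
width: 29.4
gripper_force: 59.7
```

Request:
move_arm --plan '[[[0,0,-1],[0,0,0],0.2],[[0,0,0],[0,0,0],0.2],[[0,0,0],[0,0,0],0.2]]'

```text
clock: 7.75
eef_pos: [580.4, -132.0, 37.5]
tool_rot: [3.141, 0.0, 1.742]
force: [-0.3, 0.0, -1.3]
width: 29.3
gripper_force: 59.7
```

Request:
move_arm --plan '[[[0,0,-1],[0,0,0],0.2],[[0,0,0],[0,0,0],0.2],[[0,0,0],[0,0,0],0.2]]'

```text
clock: 8.12
eef_pos: [580.3, -131.9, 36.3]
tool_rot: [-3.141, -0.0, 1.742]
force: [0.4, 0.5, -1.5]
width: 29.2
gripper_force: 59.7
```

Request:
move_arm --plan '[[[0,0,-1],[0,0,0],0.2],[[0,0,0],[0,0,0],0.2],[[0,0,0],[0,0,0],0.2]]'

```text
clock: 8.5
eef_pos: [580.3, -131.9, 35.3]
tool_rot: [3.142, -0.0, 1.742]
force: [-0.4, -0.2, -1.8]
width: 28.9
gripper_force: 59.7
```

Request:
move_arm --plan '[[[0,0,-0.5],[0,0,0],0.2],[[0,0,0],[0,0,0],0.2],[[0,0,0],[0,0,0],0.2]]'

```text
clock: 8.88
eef_pos: [580.4, -131.9, 35.0]
tool_rot: [3.141, 0.0, 1.742]
force: [-0.5, -0.0, 0.9]
width: 29.5
gripper_force: 59.8
```

Request:
move_arm --plan '[[[0,0,-0.3],[0,0,0],0.2],[[0,0,0],[0,0,0],0.2],[[0,0,0],[0,0,0],0.38],[[0,0,0],[0,0,0],0.42],[[0,0,0],[0,0,0],0.5],[[0,0,0],[0,0,0],0.55],[[0,0,0],[0,0,0],0.55]]'

```text
clock: 9.75
eef_pos: [580.3, -131.8, 34.5]
tool_rot: [3.142, -0.0, 1.742]
force: [-0.6, 0.2, -0.2]
width: 46.3
gripper_force: 0.0
```

Request:
move_arm --plan '[[[0,0,15],[0,0,0],0.55],[[0,0,30],[0,0,0],0.55],[[0,0,40],[0,0,0],0.55],[[0,0,30],[0,0,0],0.55],[[0,0,20],[0,0,0],0.55],[[0,0,0],[0,0,0],0.55],[[0,0,0],[0,0,0],0]]'

```text
clock: 10.62
eef_pos: [579.8, -131.9, 169.2]
tool_rot: [-3.141, -0.0, 1.742]
force: [-0.3, -0.0, -0.6]
width: 29.9
gripper_force: 0.0
```

```bash
python3 - <<'E'
from h import *
O=np.load("gauge.npy");y=O[2];ex=np.array([np.cos(y),np.sin(y)]);ey=np.array([-ex[1],ex[0]])
s=status.read_state();print(s["clock"],s["eef_pos"],s["tool_rot"],s["force"],s["width"],"gauge xy",(s["eef_pos"][:2]-O[:2])@np.c_[ex,ey])
a=cams.get_image("wrist"); W=pose("wrist",s)
cv2.imwrite("pics/w4.png",a)
G=lambda x,y:O[:2]+ex*x+ey*y
print("rod pred px",proj(W,[*G(-10,5),67]),"post",proj(W,[*G(49.5,72),100]))
for y_ in(95,105): print("push start",y_,G(50,y_))
print("ey",ey)
E
```

```text
10.625 [ 579.78 -131.93  169.2 ] [-3.14 -0.    1.74] [-0.29 -0.02 -0.58] 29.885150951319314 gauge xy [-10.84   4.88]
rod pred px [319.9  224.56] post [440.17 111.24]
push start 95 [624.51 -32.82]
push start 105 [622.82 -22.97]
ey [-0.17  0.99]
```

View pics/w4.png

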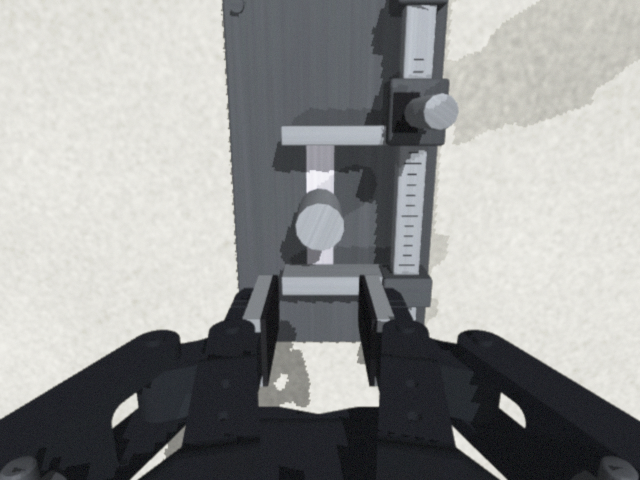

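Rod stands at (320,226), as predicted, with the post top at (440,111). Next I push the post from its +y side with the gripper shut.

Request:
move_arm --plan '[[[14,39,0],[0,0,0],0],[[14,39,0],[0,0,0],0],[[14,38,0],[0,0,0],0],[[0,0,0],[0,0,0],0],[[0,0,-40],[0,0,0],0],[[0,0,-40],[0,0,0],0],[[0,0,-21],[0,0,0],0],[[0,0,0],[0,0,0],0],[[0,0,0],[0,0,0],0]]'

```text
clock: 11.8
eef_pos: [622.6, -16.3, 68.9]
tool_rot: [3.141, 0.0, 1.741]
force: [-0.1, -0.5, -0.1]
width: 0.3
gripper_force: 0.0
```

```bash
cat > st.py <<'E'
from h import *
O=np.load("gauge.npy");y=O[2];ex=np.array([np.cos(y),np.sin(y)]);ey=np.array([-ex[1],ex[0]])
s=status.read_state();print(s["clock"],s["eef_pos"],s["tool_rot"],s["width"],"gauge xy",(s["eef_pos"][:2]-O[:2])@np.c_[ex,ey],"F gauge",s["force"][:2]@np.c_[ex,ey],s["torque"])
E
python3 st.py
```

```text
11.8 [622.59 -16.31  68.94] [3.14 0.   1.74] 0.33054276852441433 gauge xy [ 50.9 111.6] F gauge [-0.19 -0.48] [-0.    0.01 -0.01]
```

Request:
move_arm --plan '[[[0.7,-4,0],[0,0,0],0],[[0.7,-4,0],[0,0,0],0],[[0.7,-4,0],[0,0,0],0],[[0.5,-3,0],[0,0,0],0],[[0.5,-3,0],[0,0,0],0],[[0.5,-3,0],[0,0,0],0],[[0.5,-3,0],[0,0,0],0],[[0.5,-3,0],[0,0,0],0],[[0.5,-3,0],[0,0,0],0]]'

```text
clock: 12.92
eef_pos: [627.5, -45.8, 68.5]
tool_rot: [3.142, -0.0, 1.742]
force: [-0.3, 2.7, 0.5]
width: 0.3
gripper_force: 1.1
```

```bash
python3 st.py
```

```text
12.925 [627.46 -45.78  68.52] [ 3.14 -0.    1.74] 0.33224966247698595 gauge xy [50.71 81.73] F gauge [0.11 2.68] [ 0.43  0.07 -0.03]
```

Request:
move_arm --plan '[[[0.5,-3,0],[0,0,0],0],[[0.5,-3,0],[0,0,0],0],[[0.5,-3,0],[0,0,0],0],[[0.5,-3,0],[0,0,0],0],[[0.5,-3,0],[0,0,0],0],[[0.3,-2,0],[0,0,0],0],[[0.3,-1.5,0],[0,0,0],0],[[0.3,-1.5,0],[0,0,0],0],[[0.3,-1.5,0],[0,0,0],0],[[0.3,-1.5,0],[0,0,0],0]]'

```text
clock: 14.18
eef_pos: [631.4, -68.5, 68.5]
tool_rot: [3.142, -0.001, 1.742]
force: [0.0, 3.9, 0.2]
width: 0.1
gripper_force: 1.5
```

Request:
move_arm --plan '[[[0.3,-1.5,0],[0,0,0],0],[[0.3,-1.5,0],[0,0,0],0],[[0.3,-1.5,0],[0,0,0],0],[[0.3,-1.5,0],[0,0,0],0],[[0.3,-1.5,0],[0,0,0],0],[[0.2,-1.5,0],[0,0,0],0]]'

```text
clock: 14.92
eef_pos: [633.0, -78.0, 68.5]
tool_rot: [-3.141, -0.0, 1.742]
force: [-0.5, 2.8, 1.7]
width: -0.0
gripper_force: 1.5
```

```bash
python3 st.py; python3 - <<'E'
from h import *
cv2.imwrite("pics/top5.png",cv2.resize(cams.get_image("top")[190:290,370:515],None,fx=5,fy=5,interpolation=2))
E
```

```text
14.925 [633.03 -78.02  68.52] [-3.14 -0.    1.74] -0.04625036301033188 gauge xy [50.76 49.02] F gauge [-0.02  2.83] [ 0.62  0.06 -0.02]
```

View pics/top5.png

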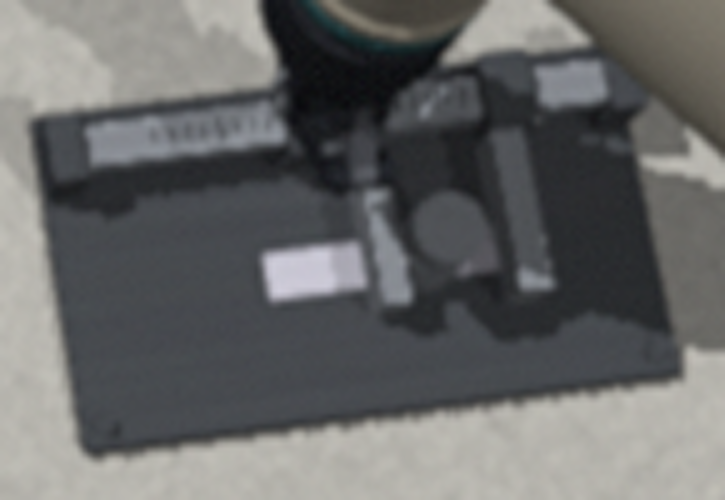

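The rod still stands between the jaws, ahead of the moving jaw. I'll carry on more slowly.

Request:
move_arm --plan '[[[0.2,-1,0],[0,0,0],0],[[0.2,-1,0],[0,0,0],0],[[0.2,-1,0],[0,0,0],0],[[0.2,-1,0],[0,0,0],0],[[0.2,-1,0],[0,0,0],0],[[0.2,-1,0],[0,0,0],0],[[0.2,-1,0],[0,0,0],0],[[0.2,-1,0],[0,0,0],0],[[0.2,-1,0],[0,0,0],0],[[0.2,-1,0],[0,0,0],0]]'

```text
clock: 16.23
eef_pos: [634.9, -88.0, 68.4]
tool_rot: [-3.141, -0.0, 1.742]
force: [-1.8, 2.8, 1.6]
width: 0.2
gripper_force: 1.4
```

Request:
move_arm --plan '[[[0.1,-0.7,0],[0,0,0],0],[[0.1,-0.7,0],[0,0,0],0],[[0.1,-0.7,0],[0,0,0],0],[[0.1,-0.7,0],[0,0,0],0]]'

```text
clock: 16.73
eef_pos: [635.4, -90.7, 68.4]
tool_rot: [-3.141, -0.0, 1.742]
force: [-2.1, 2.5, 1.3]
width: 0.0
gripper_force: 1.4
```

```bash
python3 st.py
```

```text
16.725 [635.4  -90.7   68.43] [-3.14 -0.    1.74] 0.03993942778918921 gauge xy [50.96 36.12] F gauge [-1.61  2.77] [0.47 0.43 0.  ]
```

Request:
move_arm --plan '[[[0,-0.5,0],[0,0,0],0],[[0.1,-0.5,0],[0,0,0],0],[[0,-0.5,0],[0,0,0],0]]'

```text
clock: 17.1
eef_pos: [635.6, -92.2, 68.4]
tool_rot: [3.142, -0.0, 1.742]
force: [-1.2, 2.4, 0.4]
width: 0.2
gripper_force: 1.4
```

Request:
move_arm --plan '[[[0,-0.4,0],[0,0,0],0],[[0.1,-0.4,0],[0,0,0],0]]'

```text
clock: 17.35
eef_pos: [635.8, -92.9, 68.5]
tool_rot: [3.141, -0.0, 1.742]
force: [-2.5, 2.8, -1.1]
width: -0.1
gripper_force: 1.4
```

Request:
move_arm --plan '[[[0,-0.4,0],[0,0,0],0],[[0.1,-0.4,0],[0,0,0],0]]'

```text
clock: 17.6
eef_pos: [635.8, -93.3, 68.5]
tool_rot: [3.141, -0.001, 1.742]
force: [-1.8, 3.6, -0.4]
width: -0.1
gripper_force: 2.1
```

Request:
move_arm --plan '[[[0,-0.3,0],[0,0,0],0],[[0,0,0],[0,0,0],0]]'

```text
clock: 17.85
eef_pos: [635.8, -93.4, 68.5]
tool_rot: [3.141, -0.001, 1.742]
force: [-1.7, 4.3, -1.1]
width: -0.0
gripper_force: 2.5
```

```bash
python3 st.py
```

```text
17.85 [635.83 -93.42  68.47] [ 3.14 -0.    1.74] -0.035523007682989736 gauge xy [50.92 33.36] F gauge [-0.92  4.48] [ 1.01  0.28 -0.04]
```

Request:
move_arm --plan '[[[0,-0.3,0],[0,0,0],0],[[0,0,0],[0,0,0],0]]'

```text
clock: 18.1
eef_pos: [635.9, -93.5, 68.5]
tool_rot: [3.141, -0.001, 1.742]
force: [-2.4, 5.3, -1.1]
width: 0.0
gripper_force: 2.7
```

```bash
python3 st.py
```

```text
18.1 [635.86 -93.51  68.47] [ 3.14 -0.    1.74] 0.021766258364021632 gauge xy [50.93 33.26] F gauge [-1.42  5.64] [ 1.1   0.23 -0.06]
```

Request:
move_arm --plan '[[[0,-0.3,0],[0,0,0],0],[[0,0,0],[0,0,0],0]]'

```text
clock: 18.35
eef_pos: [635.9, -93.6, 68.5]
tool_rot: [3.141, -0.001, 1.743]
force: [-1.7, 5.3, -0.3]
width: 0.2
gripper_force: 2.9
```

```bash
python3 st.py
```

```text
18.35 [635.85 -93.56  68.47] [ 3.14 -0.    1.74] 0.20061637133088991 gauge xy [50.91 33.22] F gauge [-0.76  5.5 ] [ 1.25  0.31 -0.03]
```

Request:
move_arm --plan '[[[0,-0.3,0],[0,0,0],0],[[0,0,0],[0,0,0],0]]'

```text
clock: 18.6
eef_pos: [635.9, -93.6, 68.5]
tool_rot: [3.141, -0.002, 1.743]
force: [-1.7, 5.4, -0.4]
width: -0.1
gripper_force: 3.1
```

```bash
python3 st.py
```

```text
18.6 [635.89 -93.62  68.5 ] [ 3.14 -0.    1.74] -0.058353892852474214 gauge xy [50.94 33.15] F gauge [-0.77  5.66] [1.2  0.28 0.02]
```

Request:
move_arm --plan '[[[0,-0.4,0],[0,0,0],0],[[0,0,0],[0,0,0],0],[[0,0,0],[0,0,0],0]]'

```text
clock: 18.98
eef_pos: [635.9, -93.7, 68.5]
tool_rot: [3.141, -0.002, 1.743]
force: [-1.6, 7.3, -0.2]
width: 0.2
gripper_force: 3.3
```

```bash
python3 st.py
```

```text
18.975 [635.88 -93.73  68.49] [ 3.14 -0.    1.74] 0.16519643013459356 gauge xy [50.91 33.05] F gauge [-0.35  7.47] [1.3  0.33 0.02]
```

The push is about 7 N: roughly 5 N of nip plus 2 N of carriage drag. I'll back off gently and rise.

Request:
move_arm --plan '[[[0,1,0],[0,0,0],0],[[0,1,0],[0,0,0],0],[[-0.5,3,0],[0,0,0],0],[[-2,10,0],[0,0,0],0],[[-2,15,0],[0,0,0],0],[[0,0,40],[0,0,0],0],[[0,0,60],[0,0,0],0],[[-40,40,20],[0,0,0],0],[[-40,40,0],[0,0,0],0],[[0,0,0],[0,0,0],0]]'

```text
clock: 20.23
eef_pos: [548.0, 19.5, 189.5]
tool_rot: [-3.141, -0.001, 1.75]
force: [0.5, -0.5, 0.0]
width: 0.3
gripper_force: 0.0
```

```bash
python3 st.py; python3 - <<'E'
from h import *
t=cv2.resize(cams.get_image("top")[190:300,370:515],None,fx=2.7,fy=2.7,interpolation=2); w=cv2.resize(cams.get_image("scene")[90:240,180:330],(400,400),interpolation=2)
o=np.zeros((600,800,3),np.uint8); o[:t.shape[0],:t.shape[1]]=t; o[:400,400:]=w; cv2.imwrite("pics/f6.png",o)
E
```

```text
20.225 [548.05  19.54 189.52] [-3.14 -0.    1.75] 0.258743109086277 gauge xy [-16.51 159.53] F gauge [ 0.44 -0.62] [-0.01 -0.04  0.06]
```

View pics/f6.png

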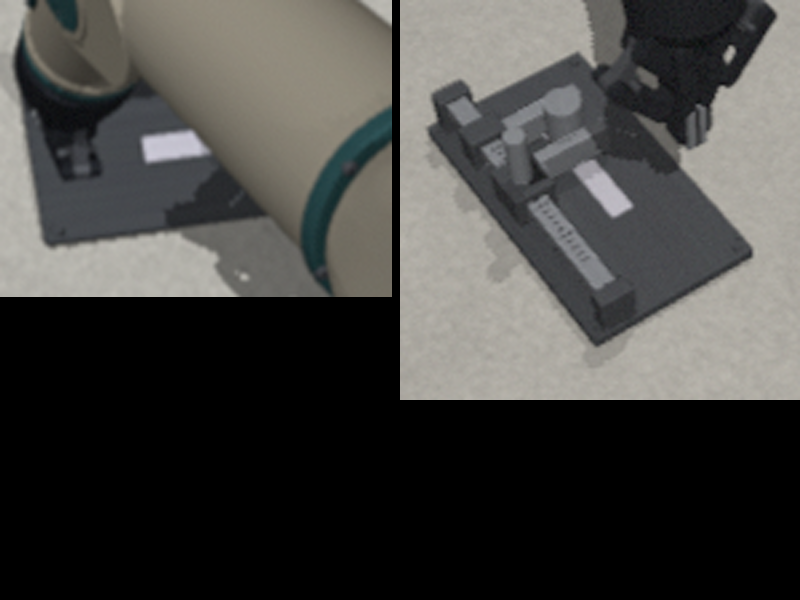

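The scene view shows the rod upright at crop (562,110), with both jaws on it and the gripper clear.

```bash
python3 -c "
from cell import ctrl; print(ctrl.finish_job())"
```

```text
the job is handed in; nothing more can be done
None
```

The job is handed in: the rod stands on the strip between both jaws. I stopped at about a 7 N push, roughly a 5 N nip after 2 N of carriage drag; the nip after letting go was not measured. The tube, block and jar were left alone.

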